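# Press the marker home in the clear well of the leaning desk stand

## Task

Take the marker that leans in the dotted cup and put it back in the leaning wooden stand, lower end first: push it all the way home in a well, pressing the rubber seat at the bottom down as far as it goes, then let go. One of the two wells has a stub stuck low inside, so feel which one is clear and use that. Do not knock over the cup or the pink ink bottle.

Things in the scene. Friction and masses are not known exactly. Their poses are not given: they have to be found in the camera images.
- marker_mid (a point): centre of the loose marker pen, a round rod 135 mm long, 17 mm thick near the middle, 13 mm at both ends, 30 g, one side flattened. It starts leaning about 32 degrees from vertical in the cup, about 60 mm of it clear of the rim. y axis: along the marker from its lower end to its upper end; x and z across it.
- marker_tip (a point): middle of the marker's lower end, 67.5 mm from marker_mid; this end goes first into the well. Same axes as marker_mid.
- cup: dotted white cup that holds the marker at the start, open top, 61 mm across the rim, 46 mm across the foot, 61 mm tall, 0.25 kg, loose on the desk; origin at the centre of its underside, z up. The marker leans towards the cup's -x side.
- block: wood block of the fixed stand, 46 x 104 x 80 mm (x, y, z), between two cheeks (y = +-52 to 62 mm, lower than the upper face). It leans 30 degrees: its two wells open up and towards the robot. Origin: centre of the upper face, 92 mm above the desk; z: out of the wells along their axes; y: from right well to left well. Wells: round, 18 mm wide, 1.5 mm chamfer, at y = +-25 mm.
- well_left (a point): centre of the left well's mouth (block y = +25 mm), axes as the block. One well, not known which, has a black stub stuck in it, top 25 mm below the mouth: it never gives. The other has at its bottom a black rubber seat.
- well_right (a point): centre of the right well's mouth (block y = -25 mm), axes as the block. The rubber seat of the clear well begins 50 mm below the mouth; pushed with more than about 7 N it slides 14 mm, to a hard stop 64 mm below the mouth, and stays there. With the marker home, 71 mm of it stand out.
- ink: pink ink bottle with a black cap, 32 mm across, 88 mm tall, loose bystander; origin at the centre of its underside, z up

How it is judged:
At the end, for the whole second after the job is handed in: The marker stands in the clear well with its lower end at least 60 mm below the mouth (seat pressed down to within 4 mm of its stop), on the well's axis within 5 mm across and 8 degrees, at rest and released (z of marker_tip in the frame of block below -0.06 m and x of marker_tip in the frame of block between -0.005 and 0.005 m and (y of marker_tip in the frame of block between 0.021 and 0.029 m or y of marker_tip in the frame of block between -0.029 and -0.021 m) and angle between the y axis of marker_mid and the z axis of block, either way round below 0.14 rad and linear speed of marker below 0.02 m/s); the robot touches nothing.
It fails at once if the cup is knocked over (tilted more than 45 degrees) (angle between cup's own z axis and vertical above 0.785 rad).
It fails at once if the pink ink bottle is knocked over (tilted more than 45 degrees) (angle between ink's own z axis and vertical above 0.785 rad).
It also fails if it takes over 64 s, if anything falls off the work surface, if the arm or the gripper's body presses on something with over 40 N, if the wrist force passes 120 N, or if a joint passes its speed limit or range.

## Robot

A 6-joint arm with a two-finger parallel gripper is mounted at the origin on a cart in front of the work surface, level with it; the furniture and walls round the work are solid. World frame = base frame: x ahead of the robot, y to its left, z up, the work surface at z = 0. Lengths are in m, angles in rad, forces in N, time in s.
With the tool pointing down it reaches from about 0.375 to 0.975 m from the base axis. Payload 3.8 kg.
Tool frame: the origin (TCP) lies at the very end of the fingers, on their centre line; the grasp point (between the pads) lies 19 mm behind it; z points along the fingers, y is the line along which they close (so a half turn about z gives the same grasp; the last joint's range is limited). The gripper opens to 85 mm and grips with 20 to 120 N. Pads are 22 mm wide; open, the fingers measure 114 mm over their backs; the gripper's body (76 mm by 85 mm) begins 54 mm behind the grasp point. The pads swing forward as they close: fully open they stand 13 mm farther back than shut.
Start: joints at [-1.166, 0.264, 1.604, -0, 1.274, -0.037], TCP at [0.289, -0.61, 0.231] pointing down, gripper open.
Joint ranges: [-2.63, 2.63], [-0.94, 2.18], [0.31, 2.57], [-1.31, 4.45], [0, 2.66], [-2.55, 2.55]. Speed limits (rad/s): [2.57, 2.57, 3.14, 3.14, 3.14, 3.14].

## Interface

Orientations are given as a rotation vector (axis times angle).
In Python, from workcell import monitor, viewer, job gives the robot as it stands. The module is installed in compiled form; this text tells all that it offers.
- The arm moves only by the tool step_arm, never from a script. Its argument "series" is one flat list of numbers, 4 for each row, row after row: the shift along the tool's x, y, z in m, then the turn about the tool's z in rad. A call has 1 to 8 rows; each row is the pose to reach, as a shift and turn from the pose commanded when the call began, along the tool's axes at that moment; what a row does not reach only later rows make up. A row lasts 1/8 s, in which the tool goes at most 62.5 mm and 10.7 degrees, less where a joint would pass 70% of its speed; a pose out of reach is approached as far as the arm can. A call with a gripper value outside its range is refused whole. "gripper" is the opening, from 0 (shut) to 1 (fully open), set as the call begins (left out, the last holds). The fingers move at their own pace and stop on an object; "newtons" is the grip in N (left out, the last holds). Time passes only in rows, so rows that repeat a pose let the fingers close. It gives the time, the measured TCP pose, the force, the opening and the grip force at its end, in the units of the state.
- monitor.read_state(): the state, without advancing time (a new reading comes with each control period).
- viewer.read_camera(name): name is "scene" or "side" or "wrist"; returns a dict with "image" (384x512x3 uint8, red, green, blue), "intrinsics" (3x3 intrinsics, pixels), "T" (4x4, takes a point from camera to world coordinates); the wrist camera has in their place "hand_eye" (4x4, takes a point from camera to tool coordinates, whose origin is the TCP and whose axes are the flange's). Camera axes: x right, y up, looking along -z (the intrinsics and any distortion apply to the point x, -y, -z); pixel columns grow to the right and rows downward; lengths in m; the calibration is good to about 2 mm. A picture is of the moment at which its call begins: read the wrist's pose just before it. There is no depth.
- job.finish_job(): hands the job in; it is judged then, once.
Trained networks look in a picture, given as the dict that the camera call returned (one of the last four; its "shot" number tells which), for a name from the list of things; names that differ only in an ending like _2 or _b are one class to them, and where a whole thing is asked for, a point or a joint stands for the part that bears it (a point fixed in the world has none). Each returns a list of dicts, best first, with "score" (0 to 1); they miss things now and then, are a little off and sometimes report something else, mostly with a low value. They report only what shows in the picture. A call takes as long as a camera call.
- viewer.boxes_of(picture, label): "extent" ([centre column, centre row, width, height] in pixels, round what is visible of it).
- viewer.spot_point(picture, label): "point" ([column, row] in pixels: a listed point, or the origin of a listed thing).
The state is a dict: "time": time; "q": joint angles; "joint_vel": joint speeds; "joint_torque": joint torques, N m; "tool_pos": TCP position; "tcp_rot": TCP orientation; "wrist_force": force on the tool from outside, world axes, zero at the start; "torque": the same for the moment, N m; "width": opening from 0.0 (shut) to 1.0 (fully open); "grip_force": force on a finger pad.
Only numpy, scipy, OpenCV 4.12 (cv2) and the standard library are available. Lean on these libraries where they do the work, as an engineer would, in place of code of your own. Each camera call takes 0.05 s, during which the arm holds its last target. There are 200 camera calls.

## Working session

There is one attempt and no reset: what is moved stays moved. The work goes in short steps, Python scripts to look and compute and a tool call to move; the robot and the scene stay as the last step left them, time stands still between calls to the robot, and variables do not carry over. Pictures are saved under pics/ and viewed, at most 10 in all, crops included, and the job is handed in when it is done.

Besides the shell and the picture viewer there is one more tool, called by a JSON object that holds its "api" and its "payload". step_arm: Moves the arm, as the interface text tells. Its arguments: {"type":"object","properties":{"series":{"type":"array"},"gripper":{"type":"number"},"newtons":{"type":"number"}},"required":["series"]}

```bash
mkdir -p pics; cat > h.py <<'E'
import numpy as np, cv2
from workcell import monitor, viewer, job
from scipy.spatial.transform import Rotation as R
def ray(p,uv):
    K=np.array(p["intrinsics"]);T=np.array(p["T"])
    d=np.linalg.inv(K)@[uv[0],uv[1],1]; d=np.array([d[0],-d[1],-d[2]])
    d=T[:3,:3]@d; return T[:3,3],d/np.linalg.norm(d)
def tri(a,b):
    (o1,d1),(o2,d2)=a,b
    A=np.stack([d1,-d2],1); s=np.linalg.lstsq(A,o2-o1,rcond=None)[0]
    p,q=o1+s[0]*d1,o2+s[1]*d2
    return (p+q)/2, np.linalg.norm(p-q)
def proj(p,X):
    T=np.linalg.inv(np.array(p["T"]));c=T[:3,:3]@X+T[:3,3];k=np.array(p["intrinsics"])@[c[0],-c[1],-c[2]];return k[:2]/k[2]
def save(p,n): cv2.imwrite(f"pics/{n}.png",cv2.cvtColor(p["image"],cv2.COLOR_RGB2BGR))
E
cat > a.py <<'E'
from h import *
np.set_printoptions(precision=4,suppress=True)
P={n:viewer.read_camera(n) for n in("scene","side")}
print(P["scene"].keys())
for n in P: save(P[n],n); print(n,np.array(P[n]["T"]),P[n]["intrinsics"])
for l in["marker_mid","marker_tip","cup","block","well_left","well_right","ink"]:
    r={}
    for n in P:
        s=viewer.spot_point(P[n],l)[:2]; r[n]=s
        print(l,n,[(np.round(x["point"],1),round(x["score"],2)) for x in s])
    if r["scene"] and r["side"]:
        print("   ",*tri(ray(P["scene"],r["scene"][0]["point"]),ray(P["side"],r["side"][0]["point"])))
cv2.imwrite("pics/both.png",cv2.resize(cv2.cvtColor(np.vstack([P["scene"]["image"],P["side"]["image"]]),cv2.COLOR_RGB2BGR),(400,600)))
print(monitor.read_state())
E
python3 a.py
```

```text
dict_keys(['image', 'intrinsics', 'T', 'shot'])
scene [[-0.736   0.4277 -0.5248  0.1654]
 [-0.6768 -0.4447  0.5866  0.2461]
 [ 0.0175  0.7869  0.6168  0.6168]
 [ 0.      0.      0.      1.    ]] [[487.0675   0.     255.9769]
 [  0.     487.0675 190.594 ]
 [  0.       0.       1.    ]]
side [[-0.9558 -0.2526  0.1504  0.7327]
 [ 0.2939 -0.8107  0.5064  0.1824]
 [-0.006   0.5282  0.8491  0.8084]
 [ 0.      0.      0.      1.    ]] [[403.613    0.     257.2624]
 [  0.     403.613  190.3768]
 [  0.       0.       1.    ]]
marker_mid scene [(array([256.9, 233. ]), 0.61)]
marker_mid side [(array([286.8, 209.7]), 0.75)]
    [ 0.5561 -0.1956  0.0661] 0.0006976349152645613
marker_tip scene [(array([246.2, 245.7]), 0.59)]
marker_tip side [(array([271.3, 224.6]), 0.69)]
    [ 0.5873 -0.201   0.0101] 0.0033717629553890616
cup scene [(array([248.9, 252.5]), 0.84)]
cup side [(array([279.4, 224. ]), 0.56)]
    [ 0.571  -0.1933  0.0124] 0.001552473132976195
block scene [(array([318.5, 183. ]), 0.85)]
block side [(array([269.3, 148.6]), 0.72)]
    [ 0.5466 -0.345   0.091 ] 0.004121913351612629
well_le
[... 200 characters left out ...]
e [(array([271.7, 137.9]), 0.6)]
    [ 0.5341 -0.3668  0.0934] 0.0023540026182449062
ink scene [(array([214.2, 210.2]), 0.9)]
ink side [(array([215.1, 227.6]), 0.65)]
    [ 0.7075 -0.2368 -0.001 ] 0.004057472308245966
{'time': 0.8, 'q': array([-1.1659,  0.2638,  1.604 , -0.    ,  1.2737, -0.0369]), 'joint_vel': array([ 0.0027,  0.0012, -0.0007, -0.0007,  0.    , -0.0001]), 'joint_torque': array([ -0.0007, -51.4976, -36.7696,   0.0002,   0.0007,  -0.    ]), 'tool_pos': array([ 0.2886, -0.6102,  0.2313]), 'tcp_rot': array([ 3.0652,  0.6883, -0.0001]), 'wrist_force': array([-0.6079, -0.4342, -0.2475]), 'torque': array([ 0.0413, -0.008 , -0.0041]), 'grip_force': 0.0, 'width': 0.9975472442929443}
```

```bash
python3 - <<'E'
import cv2,numpy as np
a=cv2.imread("pics/scene.png")[140:290,180:380];b=cv2.imread("pics/side.png")[100:250,180:380]
cv2.imwrite("pics/c.png",cv2.resize(np.vstack([a,b]),(400*2,300*2*1) if 0 else (400,600),interpolation=cv2.INTER_CUBIC))
cv2.imwrite("pics/c1.png",cv2.resize(a,(800,600),interpolation=cv2.INTER_CUBIC))
cv2.imwrite("pics/c2.png",cv2.resize(b,(800,600),interpolation=cv2.INTER_CUBIC))
E
```

```text
(no output)
```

View pics/c1.png

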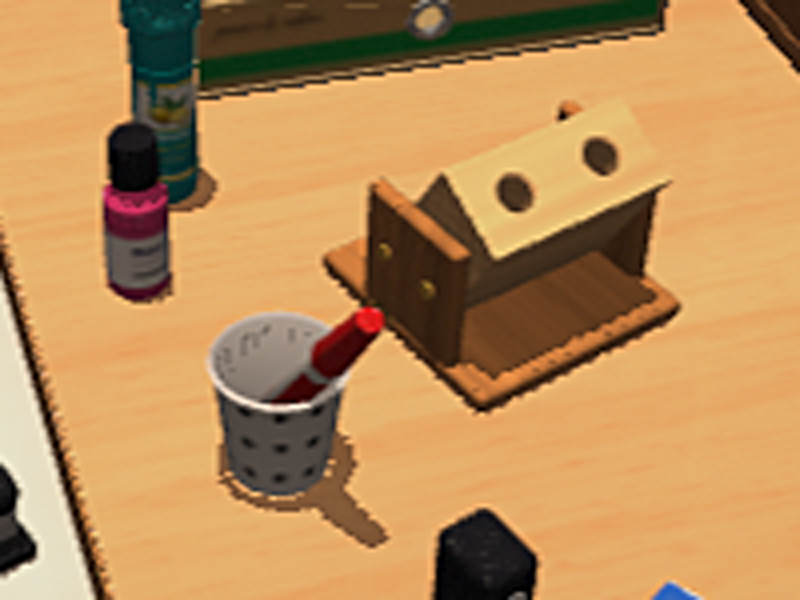

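View pics/c2.png

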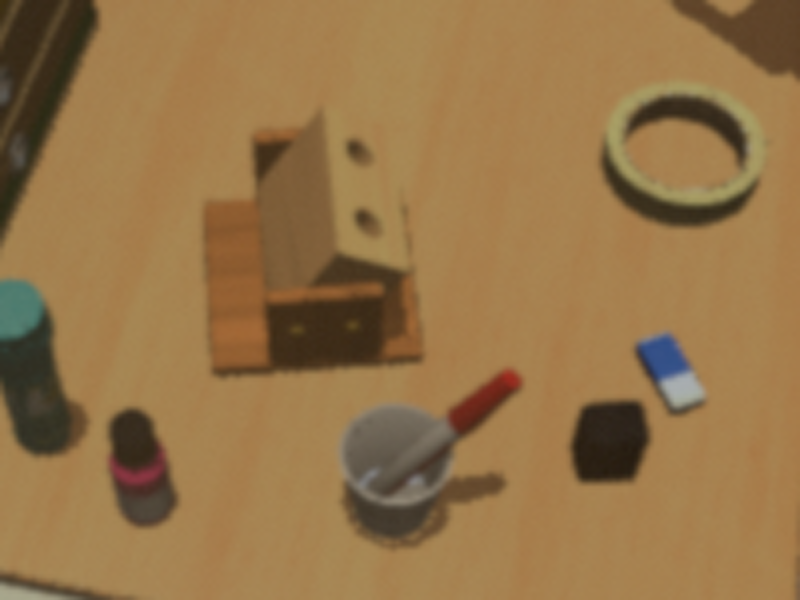

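```bash
cat > fit.py <<'E'
from h import *
from scipy.optimize import least_squares
np.set_printoptions(precision=4,suppress=True)
P={n:viewer.read_camera(n) for n in("scene","side")}
c=lambda n,u,v:np.array([u/4+180-.4,v/4+(140 if n=="scene" else 100)-.4])
obs=[("scene",(0,.025),(516,192)),("scene",(0,-.025),(601,156)),("side",(0,.025),(368,221)),("side",(0,-.025),(359,151)),
("scene",(.023,.052),(443,177)),("scene",(-.023,.052),(492,258)),("scene",(-.023,-.052),(670,182)),("scene",(.023,-.052),(625,100)),
("side",(.023,-.052),(322,110)),("side",(.023,.052),(337,252)),("side",(-.023,.052),(408,270))]
def Rb(y): return R.from_euler("ZY",[y,-np.pi/6]).as_matrix()
def f(p):
    return np.concatenate([proj(P[n],np.array([p[0],p[1],p[3]])+Rb(p[2])@[b[0],b[1],0])-c(n,*uv) for n,b,uv in obs])
s=least_squares(f,[.545,-.34,0,.092],loss="soft_l1");print("block x y yaw z",s.x);print(f(s.x).reshape(-1,2).round(1).tolist())
print("wells",[ (s.x[[0,1,3]]+Rb(s.x[2])@[0,y,0]) for y in(.025,-.025)],"axis",Rb(s.x[2])[:,2])
top,e=tri(ray(P["scene"],c("scene",372,320)),ray(P["side"],c("side",512,380)));print("top",top,e)
# second point along marker: red/grey border
b2,e=tri(ray(P["scene"],c("scene",318,372)),ray(P["side"],c("side",458,424)));print("border",b2,e,(top-b2)/np.linalg.norm(top-b2))
for l in("marker_mid","marker_tip"):
    q,_=tri(*[ray(P[n],viewer.spot_point(P[n],l)[0]["point"]) for n in P]);d=top-q;print(l,q,np.linalg.norm(d),d/np.linalg.norm(d))
st=monitor.read_state();print(st["tool_pos"],R.from_rotvec(st["tcp_rot"]).as_matrix())
E
python3 fit.py
```

```text
block x y yaw z [ 0.5434 -0.3463 -0.231   0.0925]
[[0.1, 0.6], [0.4, 0.4], [-0.1, 0.6], [0.3, 0.4], [-0.3, -1.6], [0.6, 0.5], [0.9, -0.3], [-0.9, -0.8], [-0.0, -1.2], [-0.4, 0.2], [-0.1, 0.8]]
wells [array([ 0.5491, -0.3219,  0.0925]), array([ 0.5377, -0.3706,  0.0925])] axis [-0.4867  0.1145  0.866 ]
top [ 0.5185 -0.1877  0.1229] 0.0009582067970550833
border [ 0.5432 -0.1894  0.0819] 0.006002783760772842 [-0.5155  0.0354  0.8562]
marker_mid [ 0.5302 -0.2316  0.1186] 0.045621157432624036 [-0.2548  0.9622  0.0959]
marker_tip [ 0.5886 -0.1961  0.0201] 0.12473131881498682 [-0.5619  0.0677  0.8244]
[ 0.2886 -0.6102  0.2313] [[ 0.904   0.4276 -0.    ]
 [ 0.4276 -0.904  -0.    ]
 [-0.     -0.     -1.    ]]
```

{"api": "step_arm", "payload": {"series": [0.4,-0.275,0.03,0.56,0.4,-0.275,0.03,0.56,0.4,-0.275,0.03,0.56,0.4,-0.275,0.03,0.56,0.4,-0.275,0.03,0.56,0.4,-0.275,0.03,0.56,0.4,-0.275,0.03,0.56,0.4,-0.275,0.03,0.56], "gripper": 0.7, "newtons": 80}}

```text
time: 2.1
tool_pos: [0.5336, -0.1883, 0.2015]
tcp_rot: [3.136, -0.184, 0.001]
wrist_force: [0.1, -0.7, 0.5]
width: 0.698
grip_force: 0.0
```

```bash
python3 - <<'E'
from h import *
np.set_printoptions(precision=4,suppress=True)
st=monitor.read_state();p=viewer.read_camera("wrist");save(p,"w1")
print({k:v for k,v in p.items() if k!="image"},st["tool_pos"])
T=np.eye(4);T[:3,:3]=R.from_rotvec(st["tcp_rot"]).as_matrix();T[:3,3]=st["tool_pos"]
p2=dict(p,T=T@np.array(p["hand_eye"]))
print(T)
top=np.array([.5185,-.1877,.1229]);d=np.array([-.52,.065,.85])
for s in(0,.03,.06):print(proj(p2,top-s*d))
for w in((.5491,-.3219,.0925),):print("well",proj(p2,np.array(w)))
E
```

```text
{'intrinsics': array([[275.0128,   0.    , 256.8573],
       [  0.    , 275.0128, 194.0966],
       [  0.    ,   0.    ,   1.    ]]), 'hand_eye': array([[ 0.0001,  0.9561,  0.2929,  0.0748],
       [ 1.    , -0.0004,  0.0008, -0.0006],
       [ 0.0009,  0.2929, -0.9561, -0.1431],
       [ 0.    ,  0.    ,  0.    ,  1.    ]]), 'shot': 5} [ 0.5336 -0.1883  0.2015]
[[ 0.9931 -0.1169  0.0007  0.5336]
 [-0.1169 -0.9931 -0.0001 -0.1883]
 [ 0.0007 -0.     -1.      0.2015]
 [ 0.      0.      0.      1.    ]]
[259.0877 218.365 ]
[259.0618 192.5434]
[259.0395 170.4001]
well [399.5242 159.5529]
```

View pics/w1.png

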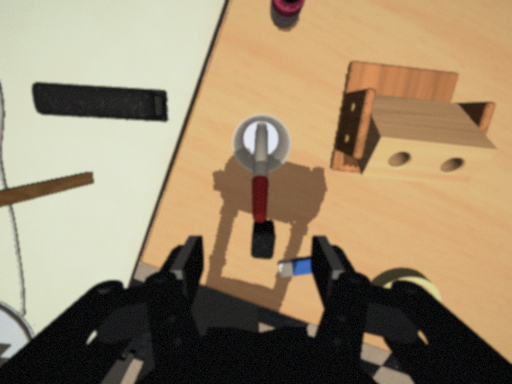

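{"api": "step_arm", "payload": {"series": [0.0,0.001,0.06,0,0,0.001,0.1,0,0,0.001,0.123,0,0,0.001,0.123,0]}}

```text
time: 2.65
tool_pos: [0.5304, -0.1909, 0.0759]
tcp_rot: [-3.134, 0.185, 0.008]
wrist_force: [-0.3, 0.4, 0.6]
width: 0.701
grip_force: 0.0
```

{"api": "step_arm", "payload": {"series": [0,0,0,0,0,0,0,0,0,0,0,0,0,0,0,0,0,0,0,0,0,0,0,0], "gripper": 0}}

```text
time: 3.4
tool_pos: [0.5336, -0.1922, 0.0798]
tcp_rot: [3.135, -0.185, 0.004]
wrist_force: [-1.3, 0.3, 6.4]
width: 0.145
grip_force: 78.4
```

{"api": "step_arm", "payload": {"series": [-0.012,0,-0.02,0,-0.024,0,-0.04,0,-0.036,0,-0.06,0,-0.048,0,-0.08,0,-0.054,0,-0.1,0,-0.054,0,-0.13,0,-0.054,0,-0.13,0]}}

```text
time: 4.28
tool_pos: [0.4805, -0.1858, 0.2109]
tcp_rot: [3.134, -0.186, 0.008]
wrist_force: [0.3, -0.4, 0.4]
width: 0.148
grip_force: 78.2
```

```bash
cat > b.py <<'E'
from h import *
import sys
np.set_printoptions(precision=4,suppress=True)
st=monitor.read_state();n=sys.argv[1]
P={k:viewer.read_camera(k) for k in("scene","side","wrist")}
T=np.eye(4);T[:3,:3]=R.from_rotvec(st["tcp_rot"]).as_matrix();T[:3,3]=st["tool_pos"]
P["wrist"]["T"]=T@np.array(P["wrist"]["hand_eye"])
print("tool",st["tool_pos"],"yaw",np.arctan2(T[1,0],T[0,0]),st["time"],st["wrist_force"])
for l in("marker_mid","marker_tip"):
    r={}
    for k in P:
        try: s=viewer.spot_point(P[k],l)
        except Exception as e: print(e);s=[]
        if s:r[k]=s[0]["point"];print(l,k,np.round(r[k],1),round(s[0]["score"],2))
    for a,b in(("scene","side"),("scene","wrist"),("side","wrist")):
        if a in r and b in r:
            q,e=tri(ray(P[a],r[a]),ray(P[b],r[b]));print("  ",a,b,q,round(e,4),"tool frame",T[:3,:3].T@(q-T[:3,3]))
im=np.vstack([np.hstack([P["scene"]["image"][100:300,130:430],P["side"]["image"][60:260,130:430]]),np.hstack([P["wrist"]["image"][60:260,100:400],P["wrist"]["image"][184:384,100:400]])])
cv2.imwrite(f"pics/{n}.png",cv2.cvtColor(cv2.resize(im,(800,533),interpolation=cv2.INTER_CUBIC),cv2.COLOR_RGB2BGR))
for k in P:save(P[k],n+k)
E
python3 b.py g1
```

```text
tool [ 0.4805 -0.1858  0.2109] yaw -0.1182337554163182 4.275 [ 0.3165 -0.3605  0.3691]
marker_mid scene [281.7 187.6] 0.7
marker_mid side [322.7 170.9] 0.81
marker_mid wrist [259.  205.1] 0.64
   scene side [ 0.4992 -0.183   0.1997] 0.0036 tool frame [ 0.0182 -0.0051  0.0112]
   scene wrist [ 0.5012 -0.1871  0.1954] 0.0046 tool frame [ 0.0206 -0.0012  0.0155]
   side wrist [ 0.4974 -0.1885  0.1936] 0.0028 tool frame [0.017  0.0007 0.0174]
marker_tip scene [268.3 204.9] 0.88
marker_tip side [298.6 189.9] 0.56
marker_tip wrist [256.1 137.7] 0.93
   scene side [ 0.5357 -0.196   0.1369] 0.0018 tool frame [0.0557 0.0034 0.0742]
   scene wrist [ 0.5338 -0.1922  0.141 ] 0.0033 tool frame [ 0.0534 -0.0001  0.0701]
   side wrist [ 0.5364 -0.1915  0.1423] 0.0026 tool frame [ 0.0559 -0.0011  0.0688]
```

View pics/g1.png

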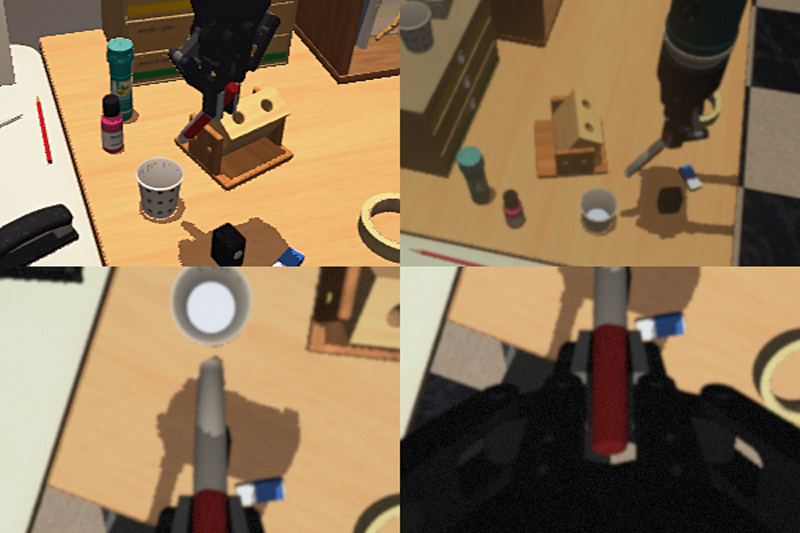

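{"api": "step_arm", "payload": {"series": [0.01,0.05,0,0.06,0.02,0.1,0,0.113,0.02,0.12,0.01,0.113,0.02,0.12,0.031,0.113,0.02,0.12,0.031,0.113,0.02,0.12,0.031,0.113]}}

```text
time: 5.48
tool_pos: [0.4846, -0.3062, 0.1773]
tcp_rot: [-3.12, 0.361, 0.001]
wrist_force: [-0.4, 0.6, -0.2]
width: 0.143
grip_force: 78.3
```

```bash
python3 b.py g2; python3 -c "
import cv2,numpy as np
a=cv2.imread('pics/g2scene.png')[130:240,240:380];b=cv2.imread('pics/g2side.png')[100:210,220:360];c=cv2.imread('pics/g2wrist.png')[80:190,190:330]
cv2.imwrite('pics/g2z.png',cv2.resize(np.hstack([a,b,c]),(798,209)if 0 else (798,300),interpolation=cv2.INTER_CUBIC))"
```

```text
tool [ 0.4846 -0.3062  0.1773] yaw -0.23055973024638898 5.475 [-0.4139  0.6077 -0.1847]
marker_mid scene [329.3 167.6] 0.78
marker_mid side [294.  133.6] 0.47
marker_mid wrist [256.3 208.7] 0.66
   scene side [ 0.506  -0.3106  0.1642] 0.0003 tool frame [ 0.0219 -0.0006  0.0131]
   scene wrist [ 0.5036 -0.3087  0.1664] 0.0023 tool frame [ 0.0192 -0.002   0.0109]
   side wrist [ 0.5048 -0.3094  0.1666] 0.0037 tool frame [ 0.0204 -0.0015  0.0107]
marker_tip scene [310.  183.8] 0.64
marker_tip side [277.4 151. ] 0.73
marker_tip wrist [256.8 133.4] 0.74
   scene side [ 0.5396 -0.3123  0.114 ] 0.0034 tool frame [ 0.055  -0.0066  0.0633]
   scene wrist [ 0.5423 -0.3175  0.1082] 0.0035 tool frame [ 0.0588 -0.0022  0.0691]
   side wrist [ 0.5392 -0.3181  0.1092] 0.0035 tool frame [ 0.056  -0.0009  0.0681]
```

View pics/g2z.png

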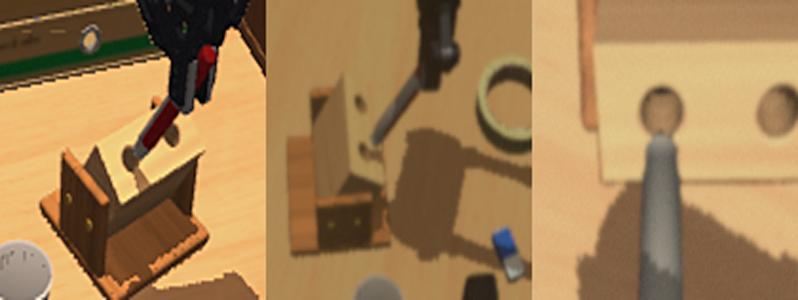

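{"api": "step_arm", "payload": {"series": [0.004,0.0005,0.007,0,0.008,0.0005,0.014,0,0.0105,0.0005,0.018,0,0.013,0.0005,0.0225,0,0.015,0.0005,0.026,0,0.015,0.0005,0.026,0,0.015,0.0005,0.026,0]}}

```text
time: 6.8
tool_pos: [0.5002, -0.3107, 0.1511]
tcp_rot: [3.121, -0.362, 0.003]
wrist_force: [5.2, 0.3, 0.3]
width: 0.144
grip_force: 79.3
```

{"api": "step_arm", "payload": {"series": [0.0035,0,0.0045,0,0.006,0,0.0085,0,0.0085,0,0.013,0,0.0105,0,0.0165,0,0.012,0,0.019,0,0.012,0,0.019,0]}}

```text
time: 7.55
tool_pos: [0.5069, -0.3135, 0.1425]
tcp_rot: [3.12, -0.36, -0.012]
wrist_force: [-31.0, 13.6, 60.3]
width: 0.147
grip_force: 87.1
```

{"api": "step_arm", "payload": {"series": [-0.0085,0,-0.013,0,-0.0145,0,-0.023,0,-0.02,0,-0.033,0,-0.0275,0,-0.046,0,-0.0275,0.025,-0.046,0,-0.0275,0.05,-0.046,0,-0.0275,0.05,-0.046,0,-0.0275,0.05,-0.046,0]}}

```text
time: 8.55
tool_pos: [0.4715, -0.3551, 0.1775]
tcp_rot: [-3.119, 0.363, 0.004]
wrist_force: [1.0, 0.3, -0.1]
width: 0.15
grip_force: 78.3
```

```bash
python3 b.py g3; python3 -c "
import cv2,numpy as np
a=cv2.imread('pics/g3scene.png')[130:240,240:380];b=cv2.imread('pics/g3side.png')[100:210,220:360];c=cv2.imread('pics/g3wrist.png')[80:190,190:330]
cv2.imwrite('pics/g3z.png',cv2.resize(np.hstack([a,b,c]),(798,209),interpolation=cv2.INTER_CUBIC))"
```

```text
tool [ 0.4715 -0.3551  0.1775] yaw -0.23170708681670082 8.55 [ 1.0362  0.3241 -0.1135]
marker_mid scene [352.  159.7] 0.7
marker_mid side [294.  116.9] 0.76
marker_mid wrist [254.  206.1] 0.74
   scene side [ 0.491  -0.3525  0.1659] 0.0002 tool frame [ 0.0184 -0.007   0.0116]
   scene wrist [ 0.4917 -0.3564  0.1639] 0.0024 tool frame [ 0.02   -0.0034  0.0136]
   side wrist [ 0.4893 -0.3567  0.1606] 0.0004 tool frame [ 0.0177 -0.0025  0.0169]
marker_tip scene [335.7 174.2] 0.86
marker_tip side [274.7 133.4] 0.74
marker_tip wrist [255.2 133.6] 0.63
   scene side [ 0.527  -0.3676  0.1093] 0.0023 tool frame [ 0.0571 -0.0005  0.0681]
   scene wrist [ 0.527  -0.3669  0.1107] 0.0023 tool frame [ 0.0569 -0.0012  0.0666]
   side wrist [ 0.5277 -0.3662  0.1094] 0.0003 tool frame [ 0.0575 -0.002   0.068 ]
```

View pics/g3z.png

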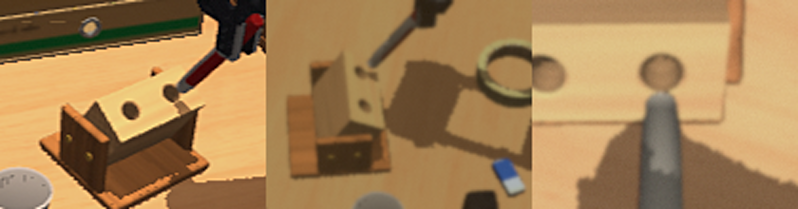

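{"api": "step_arm", "payload": {"series": [0.006,0.0005,0.0087,0,0.011,0.0005,0.0173,0,0.0145,0.0005,0.0235,0,0.018,0.0005,0.0295,0,0.021,0.0005,0.035,0,0.0245,0.0005,0.041,0,0.0275,0.0005,0.046,0,0.0275,0.0005,0.046,0]}}

```text
time: 10.0
tool_pos: [0.5008, -0.3627, 0.132]
tcp_rot: [3.12, -0.363, 0.005]
wrist_force: [6.0, 1.1, 0.6]
width: 0.146
grip_force: 78.7
```

{"api": "step_arm", "payload": {"series": [0.0035,0,0.0043,0,0.006,0,0.0087,0,0.0085,0,0.013,0,0.011,0,0.0173,0,0.011,0,0.0173,0]}}

```text
time: 10.62
tool_pos: [0.511, -0.3651, 0.1169]
tcp_rot: [3.12, -0.362, 0.003]
wrist_force: [2.3, 4.4, 11.4]
width: 0.147
grip_force: 80.4
```

{"api": "step_arm", "payload": {"series": [0.0025,0,0.0043,0,0.005,0,0.0087,0,0.0075,0,0.013,0,0.009,0,0.0155,0,0.0095,0,0.0165,0,0.0095,0,0.0165,0]}}

```text
time: 11.38
tool_pos: [0.5163, -0.3668, 0.1092]
tcp_rot: [-3.12, 0.361, 0.009]
wrist_force: [-26.2, 17.2, 60.8]
width: 0.143
grip_force: 86.3
```

{"api": "step_arm", "payload": {"series": [0.001,0,0.0017,0,0.002,0,0.0035,0,0.002,0,0.0035,0,0.002,0,0.0035,0]}}

```text
time: 11.88
tool_pos: [0.5193, -0.3684, 0.1073]
tcp_rot: [3.119, -0.36, -0.005]
wrist_force: [-26.8, 15.8, 63.7]
width: 0.145
grip_force: 81.5
```

```bash
python3 b.py g4
```

```text
tool [ 0.5193 -0.3684  0.1073] yaw -0.22993078913674567 11.875 [-26.8126  15.847   63.6606]
marker_mid scene [331.7 173.7] 0.69
marker_mid side [271.6 134.8] 0.36
marker_mid wrist [254.2 212.2] 0.78
   scene side [ 0.5345 -0.3669  0.1073] 0.0015 tool frame [ 0.0145 -0.0049 -0.0001]
   scene wrist [ 0.5376 -0.3712  0.104 ] 0.0019 tool frame [ 0.0185 -0.0015  0.0033]
   side wrist [ 0.5351 -0.3704  0.1008] 0.004 tool frame [ 0.0158 -0.0017  0.0064]
marker_tip wrist [256.  206.9] 0.49
```

{"api": "step_arm", "payload": {"series": [-0.004,0,-0.007,0,-0.004,0,-0.007,0]}}

```text
time: 12.58
tool_pos: [0.5188, -0.3675, 0.1076]
tcp_rot: [3.119, -0.362, 0.007]
wrist_force: [-3.0, 7.2, 26.4]
width: 0.145
grip_force: 81.4
```

{"api": "step_arm", "payload": {"series": [0,0,0,0,0,0,0,0,0,0,0,0,0,0,-0.03,0,0,0,-0.08,0,-0.02,0,-0.13,0,-0.04,0,-0.16,0,-0.04,0,-0.16,0], "gripper": 0.7}}

```text
time: 13.58
tool_pos: [0.4785, -0.3587, 0.265]
tcp_rot: [3.117, -0.363, 0.006]
wrist_force: [0.6, -0.7, 0.7]
width: 0.698
grip_force: 0.0
```

```bash
python3 b.py g5; python3 -c "
import cv2,numpy as np
a=cv2.imread('pics/g5scene.png')[120:220,270:390];b=cv2.imread('pics/g5side.png')[80:180,220:340];c=cv2.imread('pics/g5wrist.png')[90:190,200:320]
cv2.imwrite('pics/g5z.png',cv2.resize(np.vstack([np.hstack([a,b]),np.hstack([c,c])]),(720,600),interpolation=cv2.INTER_CUBIC))"
```

```text
tool [ 0.4785 -0.3587  0.265 ] yaw -0.2320526102234021 13.575 [ 0.6016 -0.6699  0.7141]
marker_mid scene [331.  178.4] 0.78
marker_mid side [271.4 135.5] 0.48
marker_mid wrist [256.  127.2] 0.71
   scene side [ 0.5342 -0.3693  0.098 ] 0.0037 tool frame [ 0.0559 -0.003   0.1672]
   scene wrist [ 0.535  -0.3701  0.0954] 0.0016 tool frame [ 0.0569 -0.0024  0.1698]
   side wrist [ 0.5341 -0.3705  0.0995] 0.0008 tool frame [ 0.0561 -0.0018  0.1657]
```

View pics/g5z.png

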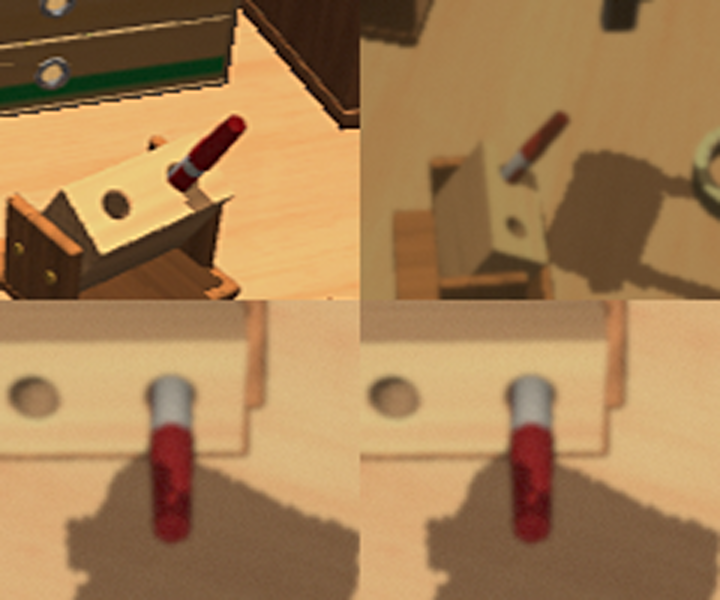

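```bash
python3 - <<'E'
from h import *
np.set_printoptions(precision=4,suppress=True)
st=monitor.read_state();P={k:viewer.read_camera(k) for k in("scene","side","wrist")}
T=np.eye(4);T[:3,:3]=R.from_rotvec(st["tcp_rot"]).as_matrix();T[:3,3]=st["tool_pos"]
P["wrist"]["T"]=T@np.array(P["wrist"]["hand_eye"])
u={"scene":(348.7,161.3),"side":(287.3,119.6),"wrist":(256.8,266)}
w=np.array([.5377,-.3706,.0925]);ax=np.array([-.4867,.1145,.866])
for a,b in(("scene","side"),("scene","wrist"),("side","wrist")):
    q,e=tri(ray(P[a],u[a]),ray(P[b],u[b]));print(a,b,q,e,"out",(q-w)@ax,"off",(q-w)-((q-w)@ax)*ax)
for s in(.071,.078,.085):print(s,[proj(P[k],w+s*ax).round(1) for k in P])
E
```

```text
scene side [ 0.5019 -0.3615  0.1524] 0.0014802841030642359 out 0.07034580526901639 off [-0.0015  0.001  -0.001 ]
scene wrist [ 0.454  -0.3285  0.2011] 0.055579569087839564 out 0.13960785047892252 off [-0.0158  0.0261 -0.0123]
side wrist [ 0.4802 -0.3397  0.2083] 0.08208305074649141 out 0.13179843676457917 off [0.0066 0.0158 0.0016]
0.071 [array([348.2, 160.3]), array([286.7, 118.6]), array([257.1, 165.5])]
0.078 [array([350.1, 158.3]), array([288.5, 116.5]), array([257.1, 170.6])]
0.085 [array([352.1, 156.3]), array([290.3, 114.5]), array([257.1, 175.9])]
```

```bash
python3 -c "
from h import *
print(job.finish_job())"
```

```text
the job is handed in; nothing more can be done
None
```

The job is handed in: the marker is in the right well (the left one held the stub), pushed home with about 71 mm standing out by the camera check, and released. The cup and ink bottle were not knocked over, but the hand-in returned no verdict.

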